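Set and lock the airbrush regulator

ROBOT

A 6-joint arm with a two-finger parallel gripper is mounted at the origin on a cart in front of the work surface, level with it; the furniture and walls round the work are solid. World frame = base frame: x ahead of the robot, y to its left, z up, the work surface at z = 0. Lengths are in m, angles in rad, forces in N, time in s.
With the tool pointing down it reaches from about 0.275 to 0.875 m from the base axis. Payload 12.5 kg.
Tool frame: the origin (TCP) lies at the very end of the fingers, on their centre line; the grasp point (between the pads) lies 19 mm behind it; x points along the fingers, y is the direction in which the jaws open and shut, and the axes are right-handed (so a half turn about x gives the same grasp; the last joint's range is limited). The gripper opens to 85 mm and grips with 20 to 120 N. Pads are 22 mm wide; open, the fingers measure 114 mm over their backs; the gripper's body (76 mm by 85 mm) begins 54 mm behind the grasp point. The pads swing forward as they close: fully open they stand 13 mm farther back than shut.
Start: joints at [1.016, 0.351, 1.652, -0, 1.139, -0.085], TCP at [0.249, 0.49, 0.231] pointing down, gripper open.
Joint ranges: [-2.75, 2.75], [-0.79, 2.1], [0.01, 2.65], [-1.57, 4.71], [0.07, 3.14], [-2.87, 2.87]. Speed limits (rad/s): [2.22, 2.22, 2.79, 3.14, 3.14, 3.14].

INTERFACE

Orientations are given as a 3x3 rotation matrix whose columns are the frame's x, y, z axes.
In Python, from bench import manip gives the robot as it stands. Calls block until the motion is done:
- manip.move_ptp(position, orientation): joint-space move of the TCP to a pose.
- manip.move_l(position, attitude=None, max_speed=0.15): straight line of the TCP; attitude=None keeps the orientation; max_speed is the mean speed in m/s.
- manip.move_j(angles): joint-space move.
- manip.set_gripper(opening, effort=None): opening from 0.0 (shut) to 1.0 (fully open); effort is the grip in N (None keeps the last); returns when the fingers have stopped.
- manip.dwell(seconds).
- manip.inverse_kinematics(position, orientation): joint angles nearest the present ones, or None.
- manip.grab_frame(name): name is "scene" or "top"; returns (picture, depth): 480x640x3 uint8, red, green, blue; 480x640 float32, m along the optical axis (not along the pixel's ray), 0 where there is no reading.
- manip.get_calibration(name): a dict with "camera_matrix" (3x3 intrinsics, pixels), "k1" (the pictures are not rectified: a ray, as slopes to the right and down, at radius r is drawn at 1 + k1 r^2 times it, then the intrinsics apply), "R" (3x3) and "t" (3): a world point X has camera coordinates R X + t. Camera axes: x right, y down, z forward; pixel columns grow to the right and rows downward; lengths in m; the calibration is good to about 2 mm. A picture is of the moment at which its call begins. get_calibration takes no time and is no camera call.
A pose or a line that the arm cannot do raises manip.Unreachable and nothing moves.
- manip.sign_off(): hands the job in, once; it reports no verdict.
Trained networks look in the newest picture that a camera, given by its name, has taken for a name from the list of things; names that differ only in an ending like _2 or _b are one class to them, and where a whole thing is asked for, a point or a joint stands for the part that bears it (a point fixed in the world has none). Each returns a list of dicts, best first, with "confidence" (0 to 1); they miss things now and then, are a little off and sometimes report something else, mostly with a low value. They report only what shows in the picture. A call takes as long as a camera call. They do not tell look-alikes from the thing itself.
- manip.look_for(camera, name): "at" ([x, y, z] in m, in world coordinates, good to about 4 mm: the middle of the surface that is visible of it).
Readings, each from a call of its own:
- manip.current_time(): time.
- manip.current_qpos(): joint angles.
- manip.current_joint_vel(): joint speeds.
- manip.current_joint_torque(): joint torques, N m.
- manip.current_ee_pos(): TCP position.
- manip.current_tcp_rot(): TCP orientation.
- manip.current_force(): force on the tool from outside, world axes, zero at the start.
- manip.current_ft_torque(): the same for the moment, N m.
- manip.current_grip_width(): opening from 0.0 (shut) to 1.0 (fully open).
Only numpy, scipy, OpenCV 4.12 (cv2) and the standard library are available. Lean on these libraries where they do the work, as an engineer would, in place of code of your own. Each camera call takes 0.05 s, during which the arm holds its last target.

TASK

Set the airbrush compressor's pressure before the sugar piece is sprayed: lift the black regulator knob on its spindle to unlock it, without pulling it off, turn it clockwise until its white pointer stands at the green clip on the far side of the dial, then lower it gently, feeling for the notch nearest the clip, until it sits fully home and locked. Never force the knob against the notches, and leave the colour bottles and the sugar ornament undisturbed.

Things in the scene. Friction and masses are not known exactly. Their poses are not given: they have to be found in the camera images.
- compressor: White airbrush compressor, fixed: housing 130 (x) by 205 (y) by 113 mm high, black carrying handle to 149 mm at its -y end. Origin on the bench right under the regulator's upright axis; own x points to its front (gauge, green clip), away from the robot. On its top the regulator: a grey dial, radius 36 mm, upper face 164 mm above the bench, and over it the black knob.
- regulator_knob: Black knob, 0.1 kg, loose on the upright spindle. Origin on its axis at its underside: 164 mm above the bench when home; own x towards the white pointer. Skirt radius 29 mm up to 10 mm above the origin, ribbed round grip 50 mm across from 11 to 40 mm, bevelled top at 47 mm. Take the grip across from above, finger tips no lower than 14 mm above the origin. Two lock pins hide in the skirt.
- knob_top (a point): Centre of the knob's top face, on its axis; 211 mm above the bench when home (orange ring hidden), 218 mm when lifted 7 mm (orange shows under the skirt).
- pointer_tip (a point): Outer end of the white pointer on the knob's skirt, 33 mm from the axis.
- clip_mark (a point): Point just inside the green clip (9 mm wide, on the rim of the dial) at 33 mm from the axis: where the pointer tip belongs.
- regulator_spindle (a joint): Turning of the upright spindle inside the knob, rad, growing clockwise seen from above (more pressure). Stays where left; friction about 0.05 N m. The knob slides up and down on its tongue and turns it, with 3 degrees of lost motion each way, and can tilt on it by 3. The tongue ends 33 mm above the dial: a knob lifted 22 mm comes off. The turn needed is 0.6 to 1.55 rad; one grasp can do it.
- notch_ring: Orange ring of teeth under the knob, centred on its axis. Lifted 5.5 mm or more, the pins are clear of it and the knob turns freely. In the working range it has a notch every 30 degrees with about 2 degrees of play each way; the clip was set by hand and is up to 11 degrees off a notch, either way. Before them one wide notch, where the knob is parked at the start. Over 20 N damages it.
- ring_top (a point): Centre of the ring's tooth tops, 173 mm above the bench. Over a tooth (flat, 20 degrees long) the pins land with the knob 5 mm above home; the ring yields on a spring by 2.5 mm with 5 to 10 N, then is solid. Over a notch nothing stops the knob until home. If the knob is turned a little while pressed lightly on a tooth, the pressing force falls away as the pins find the notch.
- red_bottle: Red food colour bottle, white cap, diameter 33 mm, 81 mm high, loose, origin under its centre. Bystander.
- green_bottle: Green food colour bottle, white cap, diameter 33 mm, 81 mm high, loose, origin under its centre. Bystander.
- sugar_ornament: Brittle amber sugar basket, 128 x 120 x 93 mm, standing loose on a 131 mm high glass stand. Origin under its centre. Bystander.
Things that resemble listed ones, but are neither listed nor needed, are in the scene too. What is shaped like the regulator_knob but yellow is not meant.

How it is judged:
On the way, in this order (a step that is already met when the one before it is completed fails the run):
1. the knob is lifted and unlocked (height (world z) of regulator_knob above 0.1696 m), for 0.1 s.
2. the unlocked knob is turned until its pointer is at the green clip (height (world z) of regulator_knob above 0.1675 m and horizontal distance between pointer_tip and clip_mark below 0.0095 m), for 0.1 s.
At the end, for the whole second after the job is handed in: The knob sits home and locked (less than 1.3 mm above its home height, upright) with its pointer tip within 8.5 mm (about 15 degrees) of the clip's mark (height (world z) of regulator_knob below 0.1653 m and angle between regulator_knob's own z axis and vertical below 0.06 rad and horizontal distance between pointer_tip and clip_mark below 0.0085 m); the robot touches nothing.
It fails at once if the knob's pin is forced against the notch ring with more than 20 N (contact force between regulator_knob and notch_ring above 20 N).
It fails at once if the knob is pulled off its spindle (height (world z) of regulator_knob above 0.183 m).
It fails at once if a colour bottle is pushed (20 mm) or tipped (distance of any of red_bottle, green_bottle from where it was at the start of the episode above 0.02 m or angle between any of red_bottle, green_bottle's own z axis and vertical above 0.3 rad).
It fails at once if the sugar ornament is disturbed (distance of sugar_ornament from where it was at the start of the episode above 0.015 m or angle between sugar_ornament's own z axis and vertical above 0.2 rad).
It also fails if it takes over 58 s, if anything falls off the work surface, if the arm or the gripper's body presses on something with over 40 N, if the wrist force passes 120 N, or if a joint passes its speed limit or range.

## Working session

There is one attempt and no reset: what is moved stays moved. The work goes in short steps, each a Python script; the robot and the scene stay as the last script left them, time stands still between calls to the robot, and variables do not carry over. Pictures are saved under pics/ and viewed, and the job is handed in when it is done.

```bash
ls; mkdir -p pics; cat > h.py <<'E'
from bench import manip
import numpy as np, cv2
def save(name,fn,crop=None,scale=1):
    p,d=manip.grab_frame(name)
    np.savez(''+fn+'.npz',p=p,d=d)
    im=p[:,:,::-1]
    if crop: im=im[crop[1]:crop[3],crop[0]:crop[2]]
    if scale!=1: im=cv2.resize(im,None,fx=scale,fy=scale,interpolation=cv2.INTER_CUBIC)
    cv2.imwrite('pics/'+fn+'.png',im)
    return p,d
def proj(name,X):
    c=manip.get_calibration(name);X=np.atleast_2d(X)
    q=X@np.array(c['R']).T+np.array(c['t']);s=q[:,:2]/q[:,2:]
    s=s*(1+c['k1']*(s**2).sum(1,keepdims=True))
    K=np.array(c['camera_matrix']);return np.c_[s,np.ones(len(s))]@K.T[:,:2]
def ray(name,uv):
    c=manip.get_calibration(name);K=np.array(c['camera_matrix']);R=np.array(c['R']);t=np.array(c['t'])
    u=np.linalg.solve(K,np.r_[uv,1.])[:2];s=u.copy()
    for _ in range(20): s=u/(1+c['k1']*(s@s))
    return -R.T@t, R.T@np.r_[s,1.]
def atz(name,uv,z):
    o,d=ray(name,uv);return o+d*(z-o[2])/d[2]
def atd(name,uv,dep):
    o,d=ray(name,uv);return o+d*dep
E
python3 - <<'E'
from h import *
np.set_printoptions(precision=4,suppress=True)
for c in("scene","top"):
    save(c,c+'0'); k=manip.get_calibration(c); print(c,k)
    for n in("regulator_knob","knob_top","pointer_tip","clip_mark","compressor","ring_top","red_bottle","green_bottle","sugar_ornament"):
        for r in manip.look_for(c,n)[:4]: print(n,np.round(r['at'],4),round(r['confidence'],2),proj(c,r['at']).round(0))
print(manip.current_time(),manip.current_tcp_rot())
E
```

```text
pics
scene {'camera_matrix': array([[535.2066,   0.    , 319.663 ],
       [  0.    , 535.2066, 238.1796],
       [  0.    ,   0.    ,   1.    ]]), 'k1': -0.02258017511838943, 'R': array([[ 0.6299, -0.7763, -0.0213],
       [-0.4815, -0.3689, -0.7951],
       [ 0.6094,  0.5111, -0.6062]]), 't': array([-0.2556,  0.4982,  0.5874])}
regulator_knob [ 0.5618 -0.0733  0.2032] 0.95 [[424. 303.]]
regulator_knob [ 0.7377 -0.0493  0.0421] 0.58 [[453. 307.]]
regulator_knob [0.5739 0.3814 0.1847] 0.43 [[218. 204.]]
knob_top [ 0.7432 -0.0459  0.046 ] 0.64 [[453. 303.]]
knob_top [ 0.5587 -0.0755  0.1978] 0.61 [[424. 308.]]
pointer_tip [ 0.7423 -0.0468  0.0437] 0.94 [[453. 305.]]
pointer_tip [ 0.5564 -0.0725  0.2   ] 0.93 [[422. 306.]]
pointer_tip [0.5725 0.3802 0.1843] 0.31 [[218. 205.]]
compressor [ 0.5412 -0.1177  0.1076] 0.91 [[437. 370.]]
red_bottle [0.5134 0.0343 0.0459] 0.65 [[344. 359.]]
green_bottle [0.5679 0.0521 0.0452] 0.75 [[354. 335.]]
green_bottle [ 0.5386 -0.1142  0.1096] 0.52 [[434. 369.]]
green_bottle [0.5729 0.3796 0.1802] 0.46 [[218. 206.]]
sugar_ornament [0.5737 0.3789 0.181 ] 
[... 341 characters left out ...]
regulator_knob [ 0.5713 -0.0572  0.2104] 0.91 [[455. 261.]]
regulator_knob [ 0.7454 -0.0277  0.0448] 0.82 [[414. 184.]]
knob_top [ 0.5715 -0.0583  0.2082] 0.8 [[455. 261.]]
knob_top [ 0.7423 -0.0256  0.047 ] 0.6 [[413. 185.]]
knob_top [ 0.577  -0.0872  0.1125] 0.54 [[457. 263.]]
pointer_tip [ 0.574  -0.0551  0.2088] 0.91 [[453. 260.]]
pointer_tip [ 0.7426 -0.0282  0.0464] 0.58 [[414. 185.]]
compressor [ 0.5754 -0.0884  0.1144] 0.95 [[458. 264.]]
red_bottle [0.5224 0.0435 0.0511] 0.68 [[383. 297.]]
green_bottle [0.5782 0.0691 0.0516] 0.51 [[369. 268.]]
sugar_ornament [0.5827 0.3848 0.1848] 0.94 [[189. 263.]]
1.0 [[-0.      0.4527  0.8917]
 [-0.      0.8917 -0.4527]
 [-1.     -0.     -0.    ]]
```

```bash
python3 - <<'E'
import numpy as np,cv2
for c,b in(("scene",(360,230,500,335)),("top",(385,210,525,315))):
    p=np.load(c+'0.npz')['p'][:,:,::-1]
    cv2.imwrite(f'pics/{c}0c.png',cv2.resize(p[b[1]:b[3],b[0]:b[2]],None,fx=5.7,fy=5.7,interpolation=cv2.INTER_CUBIC))
E
```

```text
(no output)
```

View pics/scene0.png

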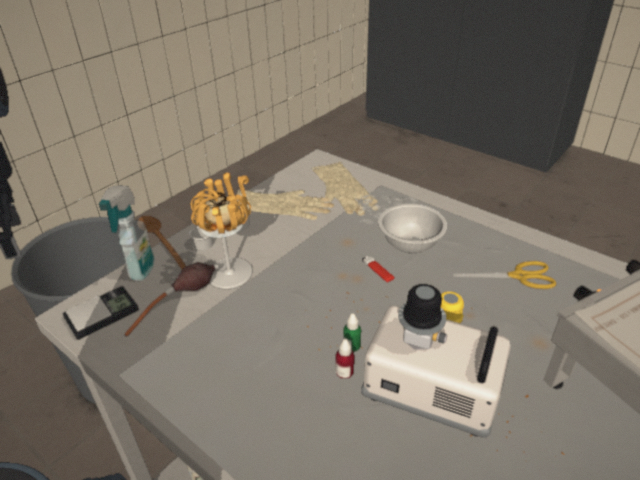

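View pics/top0.png

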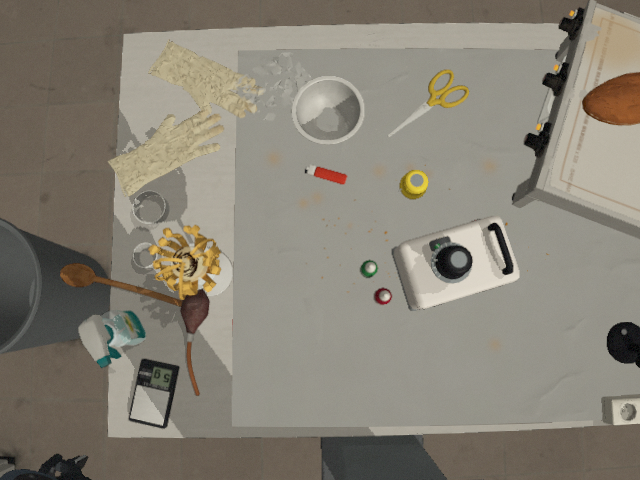

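```bash
true
```

```text
(no output)
```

View pics/scene0c.png

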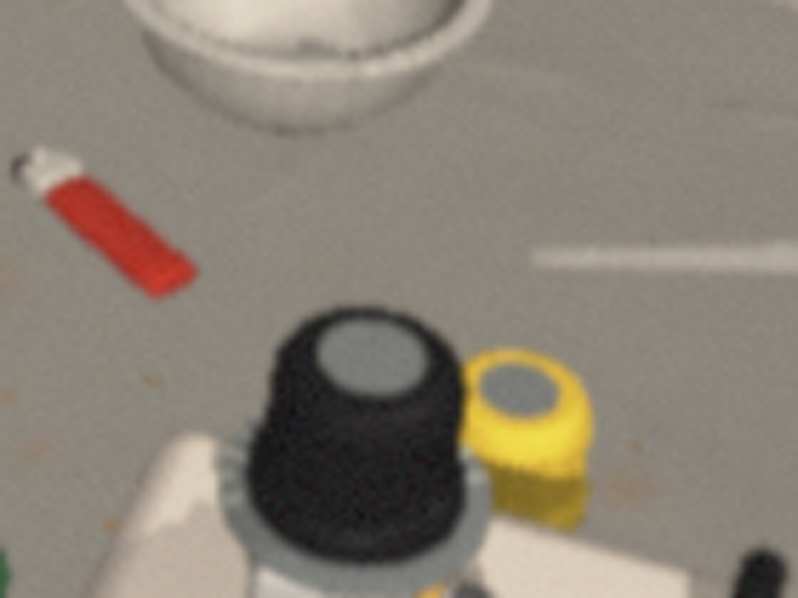

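View pics/top0c.png

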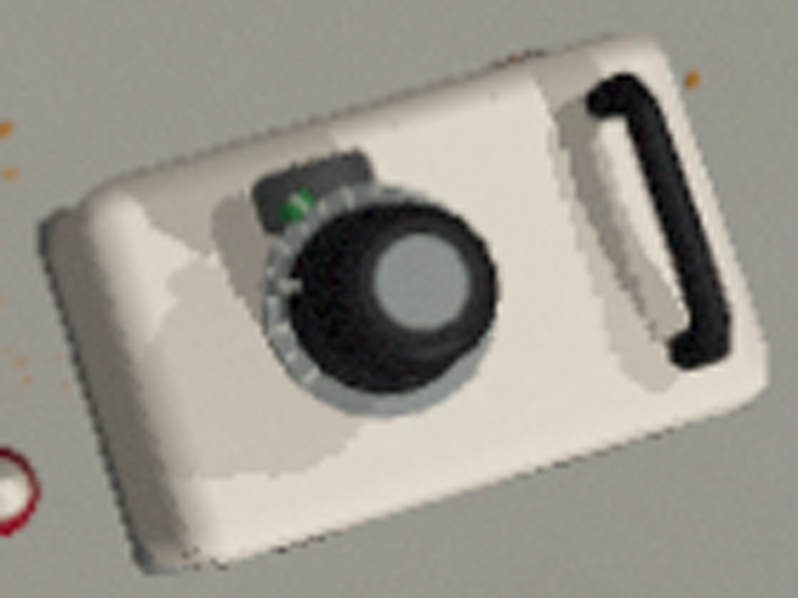

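The candidates for the black knob are three. The black knob on the compressor is at scene (424,295) / top (456,260), and the yellow look-alike is at scene (453,305) / top (414,184). Black stove knobs are at top (537,139), (555,80) and (570,25). I choose the first: it is black, sits on the compressor's grey dial, and the close crops confirm it. The white pointer is at about top (435.5,260) and the green clip at about (437.5,246). Next I measure both.

```bash
python3 - <<'E'
from h import *
np.set_printoptions(precision=4,suppress=True)
T=np.load('top0.npz');S=np.load('scene0.npz')
uvt=np.array([421,283])/5.7+[385,210]-.4; uvs=np.array([373,357])/5.7+[360,230]-.4
print('top',atz('top',uvt,.211),'scene',atz('scene',uvs,.211))
(o1,d1),(o2,d2)=ray('top',uvt),ray('scene',uvs)
A=np.c_[d1,-d2];s=np.linalg.lstsq(A,o2-o1,rcond=None)[0];print('tri',o1+d1*s[0],o2+d2*s[1])
print('depth',atd('top',uvt,T['d'][int(uvt[1]),int(uvt[0])]),atd('scene',uvs,S['d'][int(uvs[1]),int(uvs[0])]))
# rectified orthographic view of plane z=0.164 around the knob, top cam
c=atz('top',uvt,.211)[:2]
for name in('top','scene'):
  P=np.load(name+'0.npz')['p']
  for z in(.164,.170):
    n=600;h=.055
    g=(np.arange(n)-n/2)/n*2*h
    X=c[0]-g[:,None]+0*g[None];Y=c[1]-g[None]+0*g[:,None]
    uv=proj(name,np.stack([X,Y,np.full_like(X,z)],-1).reshape(-1,3)).reshape(n,n,2).astype(np.float32)
    im=cv2.remap(P[:,:,::-1].copy(),uv[...,0],uv[...,1],cv2.INTER_CUBIC)
    for r in(29,33,36): cv2.circle(im,(300,300),int(r/1000/h*300),(255,0,255),1)
    for a in range(0,360,30):
        a=np.deg2rad(a);cv2.line(im,(int(300-230*np.sin(a)),int(300-230*np.cos(a))),(int(300-260*np.sin(a)),int(300-260*np.cos(a))),(0,0,255),2)
    cv2.imwrite(f'pics/rect_{name}_{int(z*1000)}.png',im)
E
cd pics; python3 -c "
import cv2,numpy as np
a=[cv2.imread(f'rect_{n}_164.png') for n in('top','scene')]
cv2.imwrite('rect.png',cv2.resize(np.hstack(a),(800,400)))"
```

```text
top [ 0.5744 -0.0635  0.211 ] scene [ 0.5742 -0.0661  0.211 ]
tri [ 0.5746 -0.0641  0.209 ] [ 0.5757 -0.0654  0.2095]
depth [ 0.5743 -0.0632  0.2121] [ 0.575  -0.0657  0.2102]
```

View pics/rect_top_164.png

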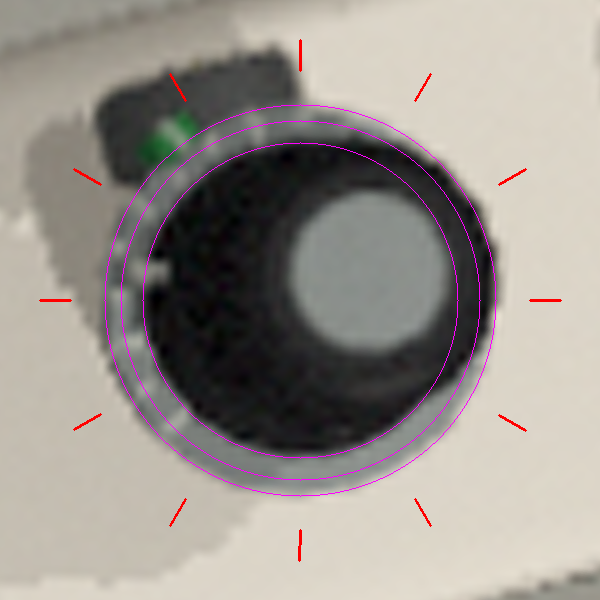

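View pics/rect.png

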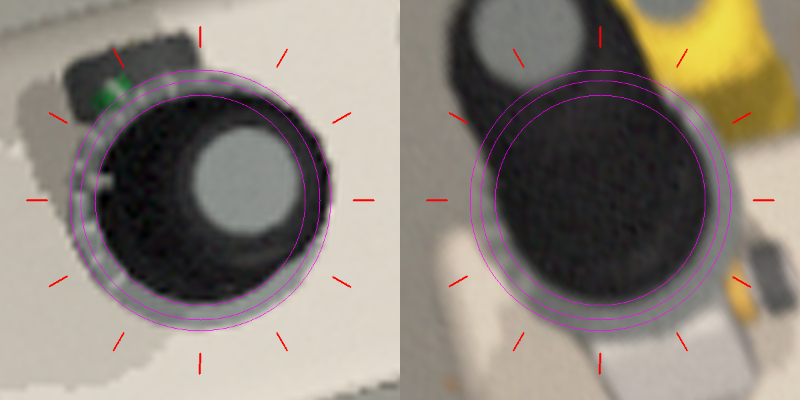

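```bash
python3 - <<'E'
import numpy as np,cv2
o=[]
for c,b in(("scene",(398,280,448,340)),("top",(425,235,475,295))):
    p=np.load(c+'0.npz')['p'][:,:,::-1].astype(float)
    p=np.clip((p/255)**.6*255,0,255).astype(np.uint8)
    o.append(cv2.resize(p[b[1]:b[3],b[0]:b[2]],(400,480),interpolation=cv2.INTER_CUBIC))
cv2.imwrite('pics/zoom.png',np.hstack(o))
E
```

```text
(no output)
```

View pics/zoom.png

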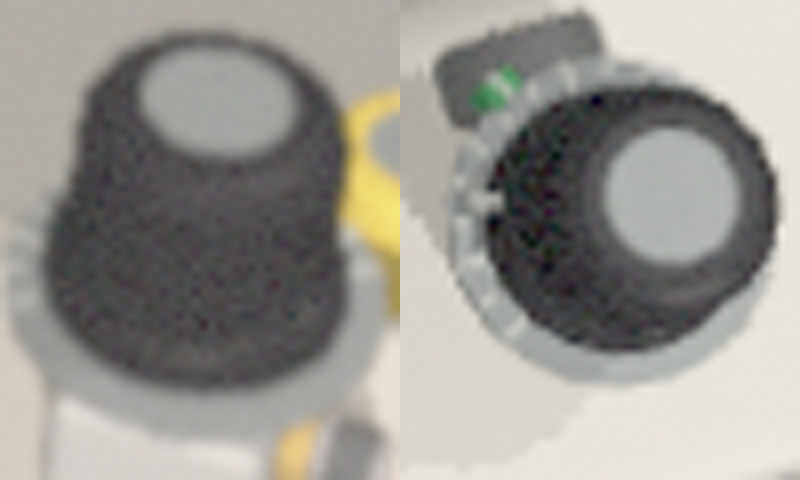

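The pointer is the white tick that cuts into the black skirt, at a world angle of about 78–81° from +x. The clip, with a white stripe in its middle, is at about 39°. That makes the turn about 40° clockwise, which fits the stated range. The knob axis is at about (0.5745, -0.0645), and the top measures 0.209–0.212 against 0.211 expected. I move above it now.

```bash
cat >> h.py <<'E'
C=np.array([0.5745,-0.0645])
def Rt(deg):
    a=np.deg2rad(deg);return np.array([[0,np.cos(a),np.sin(a)],[0,np.sin(a),-np.cos(a)],[-1,0,0]])
def st(msg=''):
    print(msg,'t',round(manip.current_time(),2),'p',np.round(manip.current_ee_pos(),4),'F',np.round(manip.current_force(),2),'M',np.round(manip.current_ft_torque(),2),'w',round(float(manip.current_grip_width()),3))
E
python3 - <<'E'
from h import *
st()
manip.move_l([.249,.49,.34],max_speed=.3)
print(np.round(manip.inverse_kinematics([*C,.30],Rt(20)),2))
manip.move_ptp([*C,.30],Rt(20));st('above')
print(np.round(manip.inverse_kinematics([*C,.18],Rt(-35)),2),np.round(manip.current_qpos(),2))
save('scene','s1');save('top','t1')
E
```

```text
t 1.0 p [0.2489 0.4904 0.2313] F [ 0.95 -0.22  1.  ] M [ 0.   -0.03  0.03] w 1.0
[-0.19  0.34  1.49  0.    1.31 -0.54]
above t 3.81 p [ 0.5746 -0.0637  0.3001] F [ 1.12  0.26 -0.16] M [-0.01  0.03 -0.02] w 1.002
[-0.19  0.46  1.63 -0.    1.06  0.42] [-0.19  0.34  1.49  0.    1.31 -0.54]
```

View pics/s1.png

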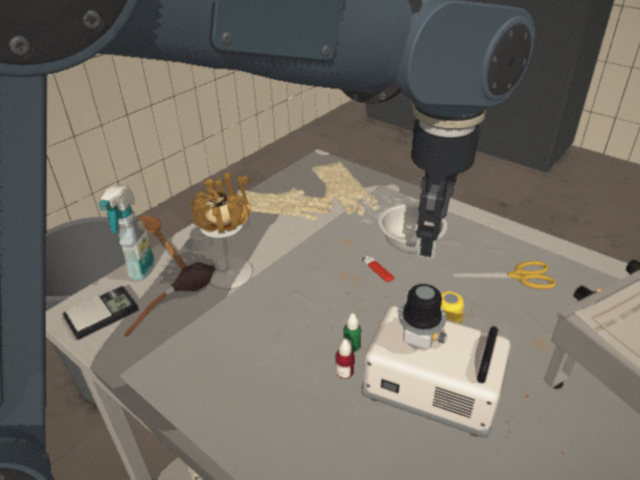

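The gripper's fingers (scene, about (433,240)) are above the black knob at (424,295), and the view is clear. I descend and grip.

```bash
python3 - <<'E'
from h import *
print(proj('scene',[*C,.30]))
manip.move_l([*C,.225],max_speed=.15);st('225')
manip.move_l([*C,.180],max_speed=.06);st('down')
save('scene','s2',(360,200,500,305),5.7)
manip.set_gripper(0.0,effort=30);st('grip')
manip.dwell(.2);st('grip')
save('scene','s3',(360,200,500,305),5.7);save('top','t3',(385,210,525,315),5.7)
E
```

```text
[[430.59769225 243.29411402]]
225 t 4.56 p [ 0.5749 -0.0645  0.2258] F [ 0.99 -0.35 -0.12] M [-0.01  0.05  0.01] w 0.998
down t 5.46 p [ 0.5747 -0.0645  0.1803] F [ 0.46 -0.54 -0.12] M [ 0.02 -0.01 -0.02] w 0.998
grip t 5.94 p [ 0.5744 -0.0645  0.1805] F [-2.92  0.58  5.71] M [ 0.03  0.57 -0.06] w 0.576
grip t 6.14 p [ 0.5744 -0.0645  0.1805] F [-3.14 -1.18  5.58] M [ 0.02  0.58 -0.04] w 0.579
```

View pics/s3.png

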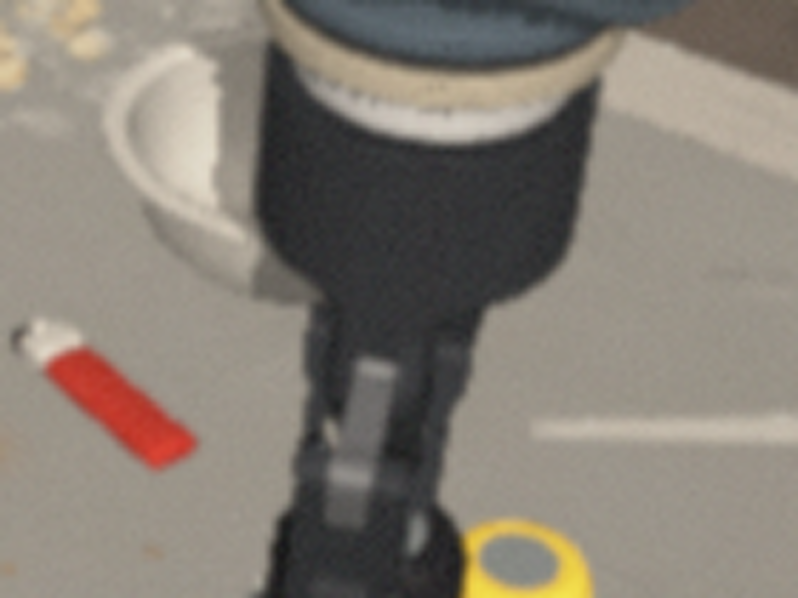

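View pics/t3.png

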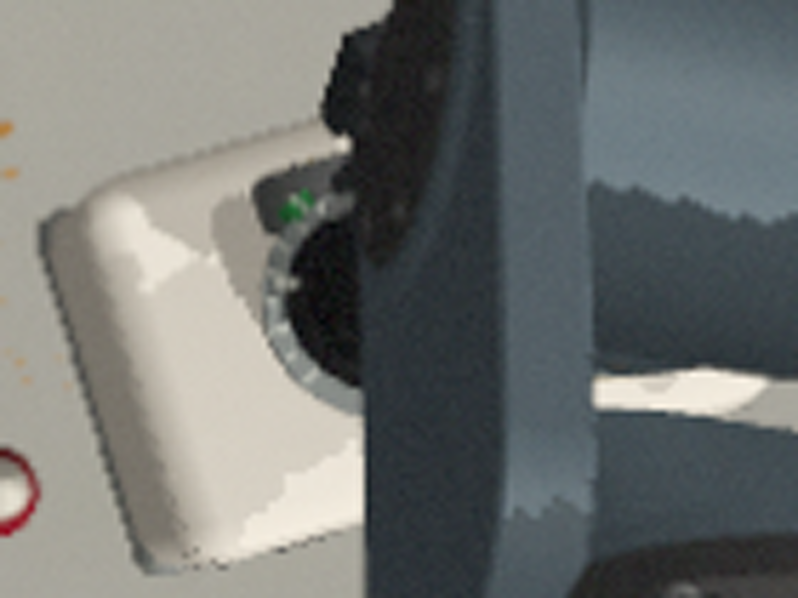

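The width of 0.578 (49 mm) matches the 50 mm grip. The pointer (crop (288,285)) and the clip (crop (297,207)) stay visible in the top view. I lift in small steps.

```bash
python3 - <<'E'
from h import *
x,y,_=manip.current_ee_pos()
for z in(.1825,.185,.1872,.1888):
    manip.move_l([*C,z],max_speed=.02);st(z)
save('scene','s4',(380,270,470,338),8);save('top','t4',(415,220,475,265),13)
E
```

```text
0.1825 t 6.52 p [ 0.5744 -0.0645  0.1824] F [-1.52 -0.43 -1.11] M [ 0.03  0.22 -0.01] w 0.581
0.185 t 6.79 p [ 0.5744 -0.0645  0.185 ] F [-1.99 -0.28 -0.61] M [ 0.04  0.35 -0.04] w 0.579
0.1872 t 7.05 p [ 0.5744 -0.0645  0.1873] F [-2.06 -0.02 -0.33] M [ 0.06  0.48 -0.06] w 0.571
0.1888 t 7.3 p [ 0.5744 -0.0645  0.1889] F [-3.74  1.26 -0.38] M [ 0.02  0.45 -0.05] w 0.579
```

View pics/s4.png

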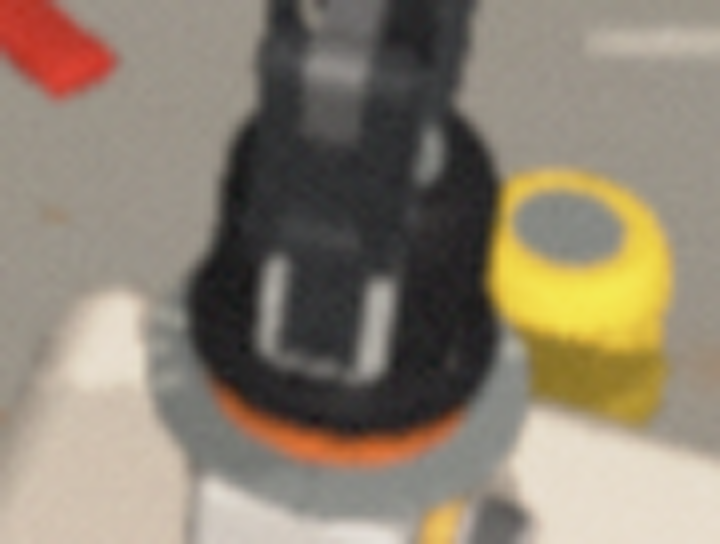

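View pics/t4.png

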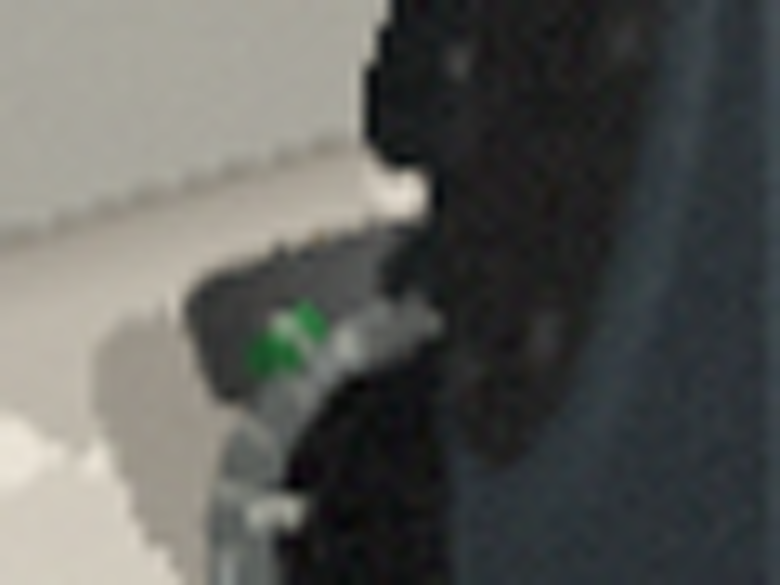

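Orange shows under the skirt, so the knob is lifted about 8 mm. The white pointer (crop (275,510)) has moved with it and is confirmed. Next I compute the angles more exactly and turn.

```bash
python3 - <<'E'
from h import *
f=lambda p,c,s=13,o=(415,220):np.array(p)/s+o-.46
def pol(X): d=X[:2]-C;return np.round([np.hypot(*d)*1000,np.degrees(np.arctan2(d[1],d[0]))],1)
for z in(.172,.174,.176,.178,.181): print(z,'tip',pol(atz('top',f((252,510),0),z)),'inner',pol(atz('top',f((303,510),0),z)))
for z in(.164,.166,.168,.172): print(z,'clip mid',pol(atz('top',f((290,333),0),z)),'ends',pol(atz('top',f((262,362),0),z)),pol(atz('top',f((316,325),0),z)))
for a in(10,0,-10,-20):
    manip.move_l([*C,.1888],Rt(a),max_speed=.05);st(a)
save('scene','s5',(380,270,470,338),8);save('top','t5',(415,220,475,265),13)
E
```

```text
0.172 tip [33.2 79.9] inner [26.6 77.7]
0.174 tip [33.6 80.3] inner [27.  78.3]
0.176 tip [34.  80.8] inner [27.4 78.9]
0.178 tip [34.4 81.3] inner [27.8 79.5]
0.181 tip [35. 82.] inner [28.4 80.4]
0.164 clip mid [38.9 39.1] ends [38.9 47.2] [37.6 33.9]
0.166 clip mid [39.  39.8] ends [39.  47.9] [37.7 34.8]
0.168 clip mid [39.1 40.6] ends [39.2 48.6] [37.7 35.6]
0.172 clip mid [39.3 42.1] ends [39.5 50. ] [37.8 37.2]
10 t 7.72 p [ 0.5744 -0.0647  0.1887] F [-3.57 -3.14 -0.97] M [-0.52  0.62  0.02] w 0.582
0 t 8.05 p [ 0.5744 -0.0647  0.1887] F [-3.27 -4.   -1.97] M [-0.63  0.62  0.03] w 0.583
-10 t 8.38 p [ 0.5745 -0.0647  0.1888] F [-3.38 -3.83 -1.41] M [-0.65  0.59  0.03] w 0.576
-20 t 8.7 p [ 0.5745 -0.0647  0.1888] F [-2.75 -3.96 -2.15] M [-0.67  0.56  0.05] w 0.578
```

View pics/t5.png

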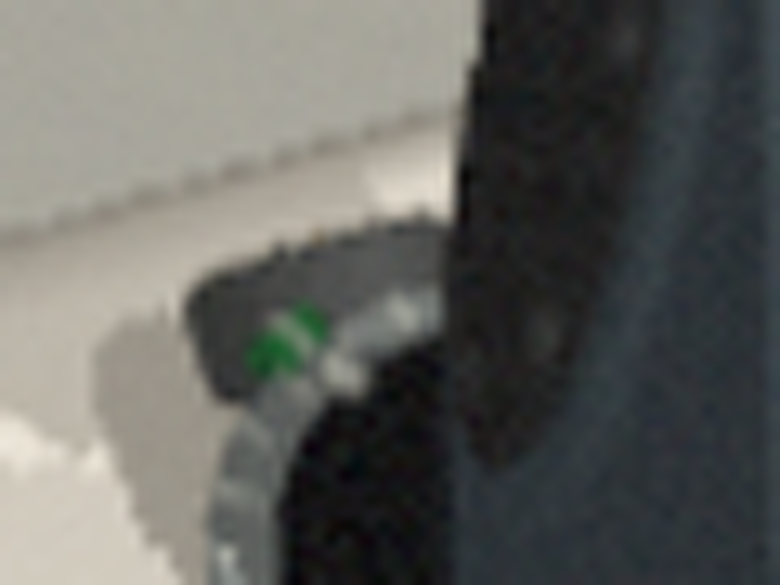

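View pics/s5.png

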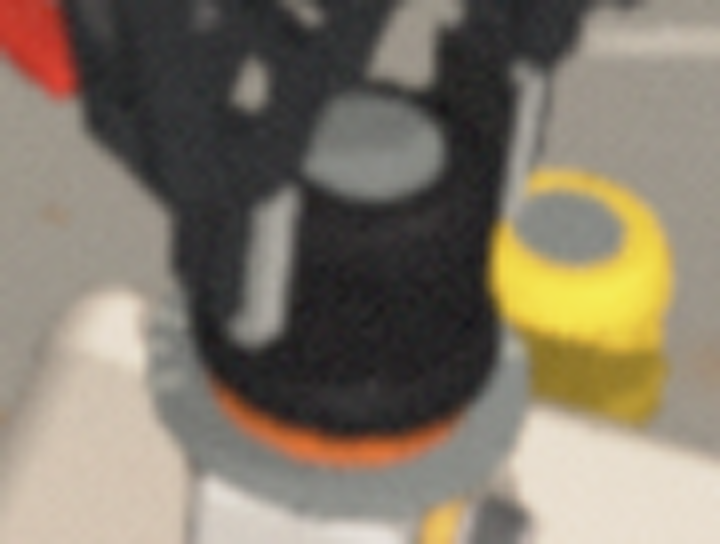

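The knob is still lifted, with orange visible. The pointer, at crop (345,375), now stands right beside the clip at (290,335). I check the angle before lowering.

```bash
python3 - <<'E'
from h import *
f=lambda p:np.array(p)/13+(415,220)-.46
def pol(X): d=X[:2]-C;return np.round([np.hypot(*d)*1000,np.degrees(np.arctan2(d[1],d[0]))],1)
for z in(.172,.174,.176,.178): print(z,pol(atz('top',f((325,362)),z)),pol(atz('top',f((345,377)),z)))
E
```

```text
0.172 [33.4 41.1] [30.2 40. ]
0.174 [33.5 41.9] [30.3 41. ]
0.176 [33.6 42.8] [30.4 41.9]
0.178 [33.8 43.7] [30.5 42.9]
```

Pointer ≈ 41°, clip ≈ 40°. I lower gently with a force check at each step.

```bash
cat >> h.py <<'E'
def fz(n=3):
    v=[]
    for _ in range(n): manip.dwell(.02); v.append(manip.current_force()[2])
    return float(np.mean(v))
E
python3 - <<'E'
from h import *
manip.dwell(.15); b=fz(5); print('base',b)
z=.1888
while z>.1806:
    z-=.0005; manip.move_l([*C,z],max_speed=.01); f=fz()-b
    print(round(z,4),round(f,2),end=' | ')
    if f>4: break
st('end')
E
```

```text
base -1.5456452050525757
0.1883 0.19 | 0.1878 0.68 | 0.1873 0.23 | 0.1868 0.59 | 0.1863 0.8 | 0.1858 1.05 | 0.1853 2.18 | 0.1848 4.39 | end t 11.43 p [ 0.5745 -0.0645  0.1852] F [-5.36 -3.49  3.73] M [-0.6   0.78  0.09] w 0.579
```

```bash
python3 - <<'E'
from h import *
b=-1.55;found=None
for k in range(1,10):
    a=-20-1.5*k
    manip.move_l([*C,.1847],Rt(a),max_speed=.03); f=fz()-b
    print(a,round(f,2),np.round(manip.current_ft_torque()[2],2),end=' | ')
    if f<1.8: found=a;break
    if f>9: break
st(found)
E
```

```text
-21.5 5.37 0.04 | -23.0 4.67 0.02 | -24.5 4.96 -0.02 | -26.0 4.88 -0.0 | -27.5 4.45 0.07 | -29.0 1.96 0.02 | -30.5 1.29 0.06 | -30.5 t 13.53 p [ 0.5744 -0.0644  0.1848] F [-3.74 -2.97 -0.09] M [-0.45  0.74  0.06] w 0.578
```

The force fell away at about −29°, so the notch lies roughly 10° past the clip, within the stated 11°. The neighbouring notch would be about 20° the other way. I lower here.

```bash
python3 - <<'E'
from h import *
b=-1.55
z=.1847;manip.move_l([*C,z],Rt(-30.8),max_speed=.02)
while z>.1802:
    z-=.0005; manip.move_l([*C,z],max_speed=.01); f=fz()-b
    print(round(z,4),round(f,2),np.round(manip.current_ft_torque()[2],2),end=' | ')
    if f>4: break
st('end')
save('scene','s6',(380,270,470,338),8);save('top','t6',(415,220,475,265),13)
E
```

```text
0.1842 0.59 0.02 | 0.1837 0.6 0.05 | 0.1832 0.75 0.08 | 0.1827 0.97 0.07 | 0.1822 0.48 0.0 | 0.1817 0.77 0.04 | 0.1812 0.81 0.1 | 0.1807 0.56 -0.02 | 0.1802 4.03 0.05 | end t 16.48 p [ 0.5745 -0.0645  0.1805] F [-5.89 -1.94  2.05] M [-0.43  0.98  0.05] w 0.58
```

View pics/t6.png

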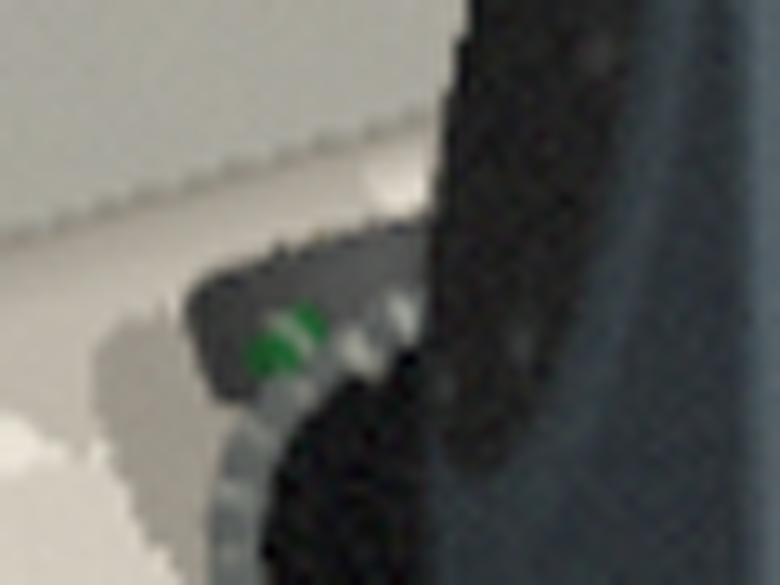

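View pics/s6.png

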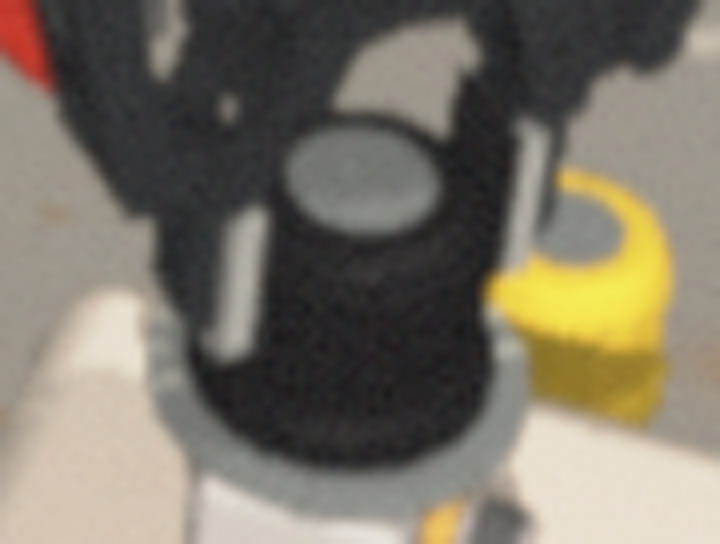

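The orange ring is hidden and the knob is home at the height where it started. The force rose only once it touched bottom. I release and back off upwards.

```bash
python3 - <<'E'
from h import *
manip.set_gripper(1.0);st('open')
manip.move_l([*C,.235],max_speed=.06)
manip.move_l([*C,.34],max_speed=.2)
manip.move_ptp([.35,.20,.36],Rt(60));st('away')
p,d=save('top','t7',(415,220,475,265),13)
uv=None
p2,d2=save('scene','s7')
cv2.imwrite('pics/s7c.png',cv2.resize(p2[270:338,380:470,::-1],None,fx=8,fy=8,interpolation=cv2.INTER_CUBIC))
cv2.imwrite('pics/t7f.png',p[:,:,::-1])
for c,l in(('top',[(458.5,259.2)]),('scene',[(425,292.2)])):
    dd=d if c=='top' else d2
    print(c,[np.round(atd(c,u,np.median(dd[int(u[1])-2:int(u[1])+3,int(u[0])-2:int(u[0])+3])),4) for u in l])
E
```

```text
open t 17.03 p [ 0.5747 -0.0644  0.1803] F [ 0.29 -0.9   0.45] M [0.02 0.03 0.02] w 0.999
away t 20.08 p [0.3505 0.1997 0.3597] F [-0.98  0.2   0.36] M [-0.04  0.02 -0.01] w 0.998
top [array([ 0.5744, -0.0635,  0.2113])]
scene [array([ 0.5746, -0.0659,  0.2106])]
```

View pics/t7.png

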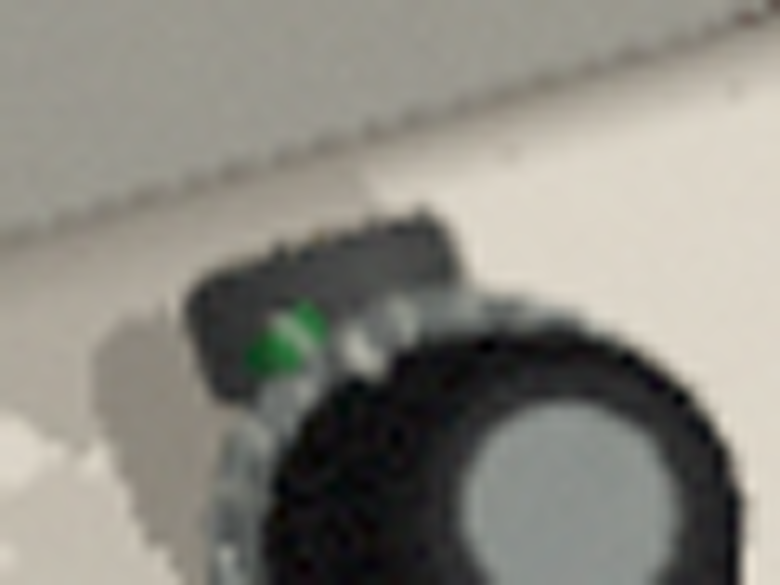

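View pics/s7c.png

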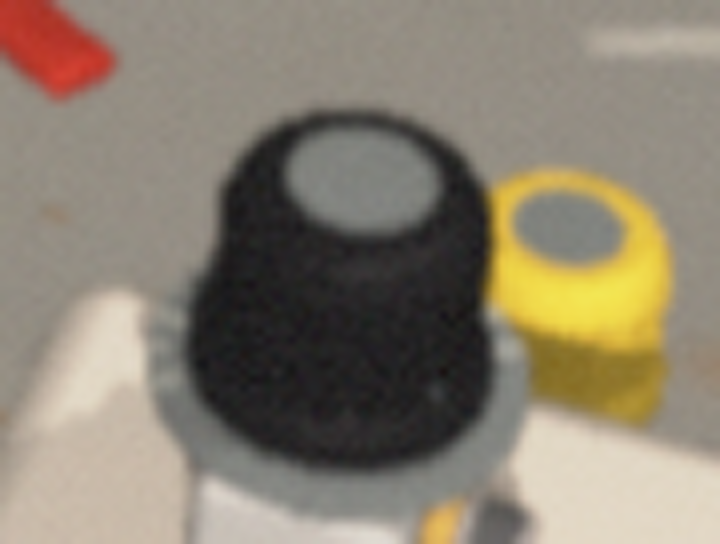

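View pics/t7f.png

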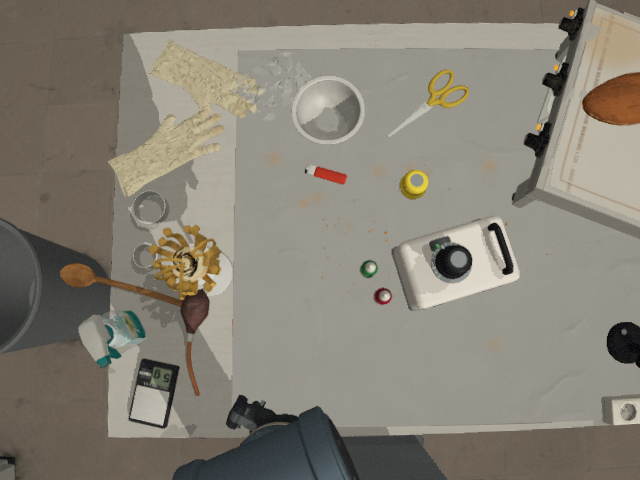

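```bash
python3 - <<'E'
from h import *
f=lambda p:np.array(p)/13+(415,220)-.46
def pol(X): d=X[:2]-C;return np.round([np.hypot(*d)*1000,np.degrees(np.arctan2(d[1],d[0]))],1)
for z in(.165,.168,.170): print(z,'ptr',pol(atz('top',f((348,337)),z)),pol(atz('top',f((378,372)),z)),'clip',pol(atz('top',f((290,333)),z)))
a=30.5;print(2*33*np.sin(np.deg2rad(10.5/2)))
manip.sign_off()
E
```

```text
0.165 ptr [33.9 30.1] [27.9 28.4] clip [39.  39.5]
0.168 ptr [34.  31.5] [28.  30.1] clip [39.1 40.6]
0.17 ptr [34.  32.4] [28.  31.2] clip [39.2 41.4]
6.039106831784557
the job is handed in; nothing more can be done
```

I set the regulator knob at the notch nearest the green clip and handed the job in. It sits fully home and locked. No verdict is reported back, so this rests on my own checks.

**What I did:**
- I gripped the black knob from above and lifted it about 8 mm, until the orange ring showed.
- I turned it 40° clockwise until the pointer stood at about 41° and the clip at about 40°.
- I lowered it under a force check. The pins landed on a tooth at about 4–5 N.
- Pressed lightly, I turned it about 10° further clockwise until the force fell away. It then dropped freely home, and I released it and drew back. Pressing force never went above about 5.5 N.

**Last checks:**
- **Height:** the knob's top is 0.2106–0.2113 m above the bench against 0.211 m when home, and the orange ring is hidden.
- **Pointer:** it is about 9–10° past the clip, or 5–6 mm, within the 8.5 mm limit. That is the nearest notch, since the next one is about 20° the other way.
- **Surroundings:** the bottles and sugar ornament look unmoved in the top picture, judged by eye, and the arm was clear of everything.
- **Disagreements:** the two cameras differ by about 2 mm in y on the knob's axis, which is within calibration. No check failed.

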